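# Set the bench charger for the battery in the drip tray

## Robot

A 7-joint arm with a two-finger parallel gripper is mounted at the origin on the work surface. World frame = base frame: x ahead of the robot, y to its left, z up, the work surface at z = 0. Lengths are in m, angles in rad, forces in N, time in s.
With the tool pointing down it reaches from about 0.425 to 0.975 m from the base axis. Payload 16.7 kg.
Tool frame: the origin (TCP) lies at the very end of the fingers, on their centre line; the grasp point (between the pads) lies 19 mm behind it (manip.grip_depth is the distance from the TCP to the grasp point, in m); z points along the fingers, y is the direction in which the jaws open and shut (so a half turn about z gives the same grasp; the last joint's range is limited). The gripper opens to 85 mm and grips with 20 to 120 N. Pads are 22 mm wide; open, the fingers measure 114 mm over their backs; the gripper's body (76 mm by 85 mm) begins 54 mm behind the grasp point. The pads swing forward as they close: fully open they stand 13 mm farther back than shut.
Start: joints at [1.071, 0.426, 0.074, 1.606, -0.034, 1.111, -0.067], TCP at [0.231, -0.634, 0.231] pointing down, gripper open.
Joint ranges: [-2.85, 2.85], [-0.5, 2.14], [-1.23, 1.37], [0.21, 2.46], [-1.02, 4.16], [0.16, 2.05], [-2.73, 2.73]. Speed limits (rad/s): [1.89, 1.89, 2.39, 2.39, 3.01, 3.01, 3.01].

## Interface

Orientations are given as [roll, pitch, yaw] about the fixed x, y, z axes, in that order (R = Rz(yaw) Ry(pitch) Rx(roll)).
In Python, from workcell import manip, viewer, job gives the robot as it stands. The module is installed in compiled form; this text tells all that it offers.
- The arm moves only by the tool drive_tool, never from a script. Its argument "series" is a list of rows, each a list of 3 entries, a list of its own where there are three numbers: the shift along the tool's x, y, z in mm, then the turn, a rotation vector about the tool's x, y, z in rad, then the closure, from 0 (fully open) to 1 (shut). A call has 1 to 8 rows; each row shifts and turns the commanded pose from where the row before left it, along the tool's axes as they then stand; what a row does not reach is not made up. A row lasts 1/10 s, in which the tool goes at most 50 mm and 8.59 degrees, less where a joint would pass 70% of its speed; a pose out of reach is approached as far as the arm can. A call is refused whole if a number of a shift passes 50 or a number of a turn 0.15, either way. A call with a gripper value outside its range is refused whole. The fingers move at their own pace and stop on an object; the grip force is fixed at half the most. Time passes only in rows, so rows that do not move let the fingers close. It gives the time, the measured TCP pose, the force and the opening at its end, in the units of the state.
- manip.sense(): the state, without advancing time (a new reading comes with each control period).
- viewer.snapshot(name): name is "scene" or "top"; returns a dict with "color" (480x640x3 uint8, red, green, blue), "vertical_fov" (degrees; the focal length in pixels is half the picture's height over the tangent of half this angle, whatever the lens; pixels are square), "cx", "cy" (the principal point, pixels), "distortion" ([k1, k2, p1, p2, k3] as OpenCV has them; the pictures are not rectified), "R" (3x3) and "t" (3): a world point X has camera coordinates R X + t. Camera axes: x right, y down, z forward; pixel columns grow to the right and rows downward; lengths in m; the calibration is good to about 2 mm. A picture is of the moment at which its call begins. There is no depth.
- job.sign_off(): hands the job in, once; it reports no verdict.
The state is a dict: "time": time; "joints": joint angles; "qvel": joint speeds; "joint_efforts": joint torques, N m; "eef_pos": TCP position; "ee_rot": TCP orientation; "force": force on the tool from outside, world axes, zero at the start; "torque": the same for the moment, N m; "gripper_width": finger opening in m.
Only numpy, scipy, OpenCV 4.12 (cv2) and the standard library are available. Lean on these libraries where they do the work, as an engineer would, in place of code of your own. Each camera call takes 0.05 s, during which the arm holds its last target. There are 200 camera calls.

## Task

Get the charger ready for the battery that stands in the drip tray: first lift the steel socket extension off that battery and lay it flat on the floor of the tool tray, clear of the sockets, then turn the charger's selector knob so that its pointer clicks in at the mark with as many dots as that battery has cells (one vent cap per cell: three or six). Leave the batteries and everything else on the bench where they stand.

Things in the scene. Friction and masses are not known exactly. Their poses are not given: they have to be found in the camera images.
- selector_grip (a point): Black bar-grip selector knob on the charger's panel. Point: on the knob's axis, 25 mm above the panel. z = knob axis, out of the panel, 35 degrees from vertical, leaning to the charger's front; x = where the pointer points. Bar: x -31 to +33 mm (8 mm wide, white-lined tip from +23), 14 mm wide, 7 to 37 mm above the panel, on a skirt 33 mm in radius. Nothing else stands within 60 mm of the axis.
- selector (a joint): Knob angle, rad: 0 = pointer straight up the panel, growing anticlockwise seen facing the panel (about z of selector_grip). Sprung detents at four marks, left to right from the robot: three dots +1.178, six dots +0.393, ring (off) -0.393, lightning (engine start) -1.178; stops at +-1.24. Ridges half-way take about 0.2 N m; let go, it snaps to the nearest mark. Starts at off or engine start.
- charger: Grey steel bench charger, fixed, 210 (x) by 250 (y) by 145 mm high; origin under its centre, front at -x. Dark panel rises at 35 degrees from the 50 mm high front edge. Knob axis meets the panel at x -44, y -50, z 93 mm. On the panel's +y half a meter 18 mm thick and two 22 mm posts; a handle over the flat top at x +93, up to 185 mm high.
- extension_mid (a point): Steel socket extension, 150 mm long along its x, 0.2 to 0.35 kg: 16 mm round shaft, bare from x -45 to +36 mm; 22 mm thick drive end at -x; 22 mm thick collar at +36 to +52; 13 mm square tip. Point: its middle, on its axis, 11 mm above what it lies on. Starts flat on the lid of the battery in the drip tray, roughly along it.
- tool_tray: Open steel tool tray, fixed, 230 (x) by 140 (y) by 34 mm high outside, walls and floor 4 mm; origin under its centre. Five upright sockets in a strip (up to 48 mm above the bench) take the floor from y +29 to +63 mm.
- tray_lane (a point): Centre of the tool tray's free floor beside the sockets: on the floor, 4 mm above the bench, at y -20 mm in the tray, axes as the tray's. Free floor: 222 mm along x; in y 46 mm on the -y side and 49 mm on the +y side of this point.
- drip_floor (a point): Centre of the floor of the grey plastic drip tray, 4 mm above the bench; the fixed tray is 200 (x) by 150 (y) by 22 mm high. One of the two batteries stands in it.
- battery3_lid (a point): Black battery with THREE green vent caps (three cells), 138 (x) by 78 (y) by 133 mm high, 2.6 kg. Point: centre of its flat lid's top, 137 mm above the bench. Flush caps in a row along x, 24 mm to +y; lead side terminals high on the -y face, 12 mm proud. Stands in the drip tray or on the rubber mat; the one in the drip tray is to be charged.
- battery6_lid (a point): Black battery with SIX green vent caps (six cells), otherwise just like battery3; point: centre of its lid's top. It stands in the drip tray or on the rubber mat, the three-cell one in the other place.
- water_bottle_mid (a point): Clear bottle of distilled water, upright in front of the charger's left (+y) half, 66 mm diameter, 180 mm high, 0.45 kg; point half-way up. Leave it.
- hydrometer_mid (a point): Yellow polymer hydrometer float lying in front of the charger, 120 mm long along its x, 24 mm thick; point in its middle. Leave it.
- lead_terminal_mid (a point): Tarnished lead side terminal, 80 by 32 by 18 mm, lying on the charger's flat top in front of the handle; point in its middle, 9 mm up. Leave it.
Things that resemble listed ones, but are neither listed nor needed, are in the scene too. What is shaped like the part that bears battery3_lid but blue or yellow is not meant. Of the things that look like the part that bears drip_floor, the larger one is meant.

How it is judged:
On the way, in this order (a step that is already met when the one before it is completed fails the run):
1. the socket extension lies flat on the tool tray's floor, let go (x of extension_mid in the frame of tool_tray between -0.1 and 0.1 m and y of extension_mid in the frame of tool_tray between -0.066 and 0.066 m and z of extension_mid in the frame of tool_tray below 0.021 m and angle between extension_mid's own x axis and vertical between 1.47 and 1.67 rad and contact force between the fingers and anything else below 0.3 N), for 0.2 s.
2. the selector stands at the mark that has as many dots as the battery in the drip tray has cells (((horizontal distance between battery3_lid and drip_floor below 0.06 m and value of joint selector between 1.058 and 1.298 rad) or (horizontal distance between battery6_lid and drip_floor below 0.06 m and value of joint selector between 0.273 and 0.513 rad))), for 0.2 s.
At the end, for the whole second after the job is handed in: The extension lies flat (5 degrees) on the tool tray floor, at rest; the selector rests within 0.12 rad of the mark for the battery in the drip tray (1.178 for three cells, 0.393 for six); both are let go; batteries, bottle, float and lead terminal are upright, within 20 mm of their start (all of step 1 and ((horizontal distance between battery3_lid and drip_floor below 0.06 m and value of joint selector between 1.058 and 1.298 rad) or (horizontal distance between battery6_lid and drip_floor below 0.06 m and value of joint selector between 0.273 and 0.513 rad)) and velocity of joint selector between -0.1 and 0.1 rad/s); the robot touches nothing.
It fails at once if the three-cell battery is pushed more than 20 mm or tipped (distance of battery3_lid from where it was at the start of the episode above 0.02 m or angle between battery3_lid's own z axis and vertical above 0.35 rad).
It fails at once if the six-cell battery is pushed more than 20 mm or tipped (distance of battery6_lid from where it was at the start of the episode above 0.02 m or angle between battery6_lid's own z axis and vertical above 0.35 rad).
It fails at once if the water bottle is pushed more than 20 mm or tipped (distance of water_bottle_mid from where it was at the start of the episode above 0.02 m or angle between water_bottle_mid's own z axis and vertical above 0.35 rad).
It fails at once if the hydrometer float is pushed more than 20 mm or tipped (distance of hydrometer_mid from where it was at the start of the episode above 0.02 m or angle between hydrometer_mid's own z axis and vertical above 0.35 rad).
It fails at once if the lead terminal is pushed more than 20 mm or tipped (distance of lead_terminal_mid from where it was at the start of the episode above 0.02 m or angle between lead_terminal_mid's own z axis and vertical above 0.35 rad).
It also fails if it takes over 61 s, if anything falls off the work surface, if the arm or the gripper's body presses on something with over 40 N, if the wrist force passes 120 N, or if a joint passes its speed limit or range.

## Working session

There is one attempt and no reset: what is moved stays moved. The work goes in short steps, Python scripts to look and compute and a tool call to move; the robot and the scene stay as the last step left them, time stands still between calls to the robot, and variables do not carry over. Pictures are saved under pics/ and viewed, about 8 in all and at most 12, crops included, and the job is handed in when it is done.

Besides the shell and the picture viewer there is one more tool, called after "Call:" as name(argument=value, ...) on one line, values as JSON. drive_tool: Moves the arm, as the interface text tells. Its arguments: {"type":"object","properties":{"series":{"type":"array","items":{"type":"array"}}},"required":["series"]}

```bash
mkdir -p pics; cat > h.py <<'E'
import numpy as np, cv2, json, pickle
from workcell import manip, viewer, job
def snap(name, fn):
    s=viewer.snapshot(name); pickle.dump(s,open(fn+'.pkl','wb'))
    cv2.imwrite('pics/'+fn+'.png', s['color'][:,:,::-1]); return s
def load(fn): return pickle.load(open(fn+'.pkl','rb'))
def K(s):
    h=s['color'].shape[0]; f=h/2/np.tan(np.radians(s['vertical_fov'])/2)
    return np.array([[f,0,s['cx']],[0,f,s['cy']],[0,0,1]])
def ray(s,px):
    p=cv2.undistortPoints(np.array([[px]],float),K(s),np.array(s['distortion'],float))[0,0]
    R=np.array(s['R']);t=np.array(s['t'])
    return -R.T@t, R.T@np.array([p[0],p[1],1.])
def onz(s,px,z):
    c,d=ray(s,px); return c+d*(z-c[2])/d[2]
def proj(s,X):
    R=np.array(s['R']);t=np.array(s['t'])
    return cv2.projectPoints(np.array(X,float).reshape(-1,1,3),cv2.Rodrigues(R)[0],t,K(s),np.array(s['distortion'],float))[0][:,0]
E
python3 - <<'E'
from h import *
for n in('scene','top'):
    s=snap(n,n+'0'); print(n,s['vertical_fov'],s['distortion'],-np.array(s['R']).T@s['t'])
print(manip.sense())
E
```

```text
scene 52.429475828828615 [-0.09574389  0.          0.          0.          0.        ] [ 0.64009915 -0.6661847   1.00034752]
top 53.01225063631628 [-0.03223165  0.          0.          0.          0.        ] [ 0.40506947 -0.09528204  1.17756597]
{'time': 0.1, 'joints': array([ 1.07148155,  0.426619  ,  0.07383737,  1.6065868 , -0.03408867,
        1.11080043, -0.0670833 ]), 'qvel': array([ 0.00058778, -0.00168357,  0.00014976, -0.00135178, -0.00067875,
        0.00092314, -0.0017189 ]), 'joint_efforts': array([ 8.23069713e-03, -9.51523805e+01,  3.77197087e+00, -4.64394522e+01,
        1.97749439e-02,  6.55730997e-03, -1.06048580e-05]), 'eef_pos': array([ 0.23118399, -0.6337596 ,  0.23069449]), 'ee_rot': array([-3.14044053e+00,  8.13227123e-05,  3.49817828e-01]), 'force': array([0.05009886, 0.73720126, 0.16391799]), 'torque': array([-0.06025511,  0.02493709,  0.06284313]), 'gripper_width': 0.08559792147583921}
```

View pics/scene0.png

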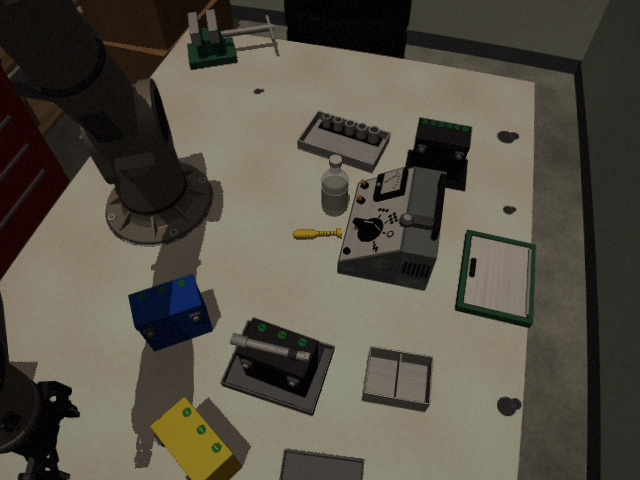

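View pics/top0.png

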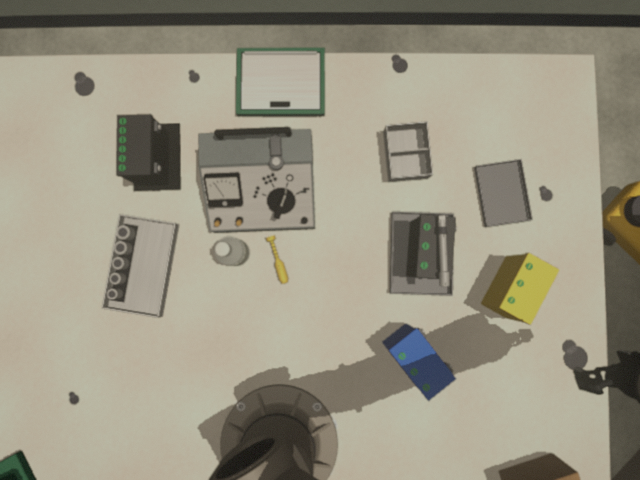

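Both views agree. In the drip tray (top 422,253) stands the black battery with three caps, and the extension (top 443,250; scene 270,347) lies on its lid. The six-cap battery is on the mat at top (136,147).

Lookalikes:
- Batteries: blue (419,362) and yellow (520,288).
- Trays: a small grey tray (502,193) and a divided box (408,151). The tool tray is the one with sockets (140,265).

One close crop to check the choice and the knob.

```bash
python3 - <<'E'
from h import *
a=load('top0')['color'][:,:,::-1]; b=load('scene0')['color'][:,:,::-1]
c=lambda im,x,y,w,h:cv2.resize(im[y:y+h,x:x+w],(400,300),interpolation=cv2.INTER_CUBIC)
o=np.vstack([np.hstack([c(a,375,203,120,90),c(a,240,160,80,60)]),np.hstack([c(b,215,305,128,96),c(b,330,190,80,60)])])
cv2.imwrite('pics/crop1.png',cv2.convertScaleAbs(o,alpha=1.5,beta=10))
E
```

```text
(no output)
```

View pics/crop1.png

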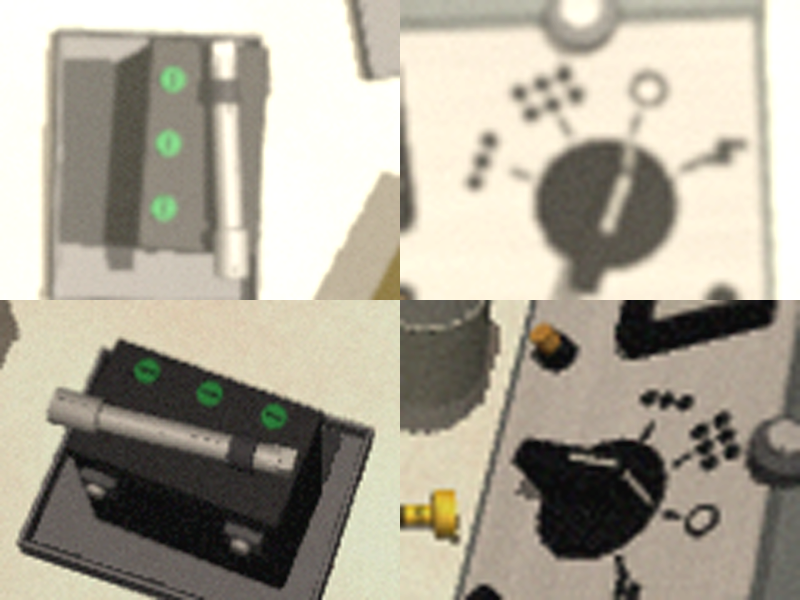

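The crop confirms it. The steel extension has its thick drive end toward the robot and its dark collar on the far side, and it lies beside three caps on a black lid. The knob pointer stands at the ring (off), so it must turn about +1.571 to three dots. Now measuring.

```bash
cat > m.py <<'E'
from h import *
T=load('top0'); S=load('scene0')
def tri(p,q):
    c1,d1=ray(T,p);c2,d2=ray(S,q)
    k=np.linalg.lstsq(np.c_[d1,-d2],c2-c1,rcond=None)[0]
    return (c1+d1*k[0]+c2+d2*k[1])/2,np.linalg.norm(c1+d1*k[0]-c2-d2*k[1])
def green(s,x0,y0,x1,y1):
    hsv=cv2.cvtColor(s['color'],cv2.COLOR_RGB2HSV); m=cv2.inRange(hsv,(45,80,60),(85,255,255))[y0:y1,x0:x1].copy()
    n,_,st,c=cv2.connectedComponentsWithStats(m); return np.array([c[i]+[x0,y0] for i in range(1,n) if st[i,4]>8])
g=green(T,385,205,460,300); P=np.array([onz(T,p,.137) for p in g]); print('caps',g,P)
g2=green(S,225,315,325,375); print('caps scene on .137',np.array([onz(S,p,.137) for p in g2]))
for s,(x0,y0,x1,y1),n in((T,(434,210,455,292),'T'),(S,(226,325,312,368),'S')):
    gr=cv2.cvtColor(s['color'],cv2.COLOR_RGB2GRAY)[y0:y1,x0:x1]; hs=cv2.cvtColor(s['color'],cv2.COLOR_RGB2HSV)[y0:y1,x0:x1]
    m=((gr>110)&(hs[...,1]<60)).astype(np.uint8)
    k,l,st,c=cv2.connectedComponentsWithStats(m)
    print(n,[(st[i].tolist(),c[i].round(1)) for i in range(1,k) if st[i,4]>20])
    cols=np.column_stack(np.nonzero(m)[::-1])+[x0,y0]
    r=cv2.fitLine(cols.astype(np.float32),cv2.DIST_HUBER,0,.01,.01).ravel(); d=r[:2];o=r[2:]
    q=(cols-o)@d; e=[o+d*q.min(),o+d*q.max()]
    print(n,'ends px',e,[onz(s,p,.148) for p in e])
print('tray',np.array([onz(T,p,.034) for p in((121,216),(178,223),(160,317),(103,308))]))
A,B=onz(T,(207.5,231),.05),onz(T,(315,228),.05)
yv=(A-B)/np.linalg.norm(A-B); xv=np.array([yv[1],-yv[0],0]); M=(A+B)/2
org=M+.105*xv; org[2]=0; print('charger',org,np.arctan2(xv[1],xv[0]),np.linalg.norm(A-B))
L=lambda x,y,z:org+x*xv+y*yv+[0,0,z]
k=L(-.044,-.05,.093); nz=-np.sin(np.radians(35))*xv+[0,0,np.cos(np.radians(35))]
up=np.cos(np.radians(35))*xv+[0,0,np.sin(np.radians(35))]; lf=np.cross(nz,up)
print('knob',k,'skirt px',proj(T,k+.007*nz),proj(S,k+.007*nz))
print('back corners',proj(T,[L(.105,.125,.145),L(.105,-.125,.145)]))
a=-.393; px=np.cos(a)*up+np.sin(a)*lf
print('bar ends',proj(T,[k+.037*nz+.033*px,k+.037*nz-.031*px]),proj(S,[k+.037*nz+.033*px,k+.037*nz-.031*px]))
o=[]
for s,(x,y,w,h) in((T,(240,160,80,60)),(S,(330,190,80,60))):
    im=s['color'][:,:,::-1].copy(); im=cv2.resize(im[y:y+h,x:x+w],(400,300),interpolation=cv2.INTER_CUBIC)
    th=np.linspace(0,6.28,60)
    for zz,pts in((0,[k+.007*nz+.033*(np.cos(t)*up+np.sin(t)*lf) for t in th]),(1,[k+.037*nz+u*px for u in np.linspace(-.031,.033,30)])):
        for p in proj(s,pts): cv2.circle(im,tuple(int(v) for v in ((p-[x,y]+.5)*5)),1,(0,0,255) if zz else (255,0,0),-1)
    o.append(im)
cv2.imwrite('pics/ov.png',cv2.convertScaleAbs(np.hstack(o),alpha=1.5,beta=10))
E
python3 m.py
```

```text
caps [[426.18421053 226.31578947]
 [424.91891892 245.54054054]
 [423.64864865 264.86486486]] [[ 0.50841142 -0.3288371   0.137     ]
 [ 0.46655478 -0.32537653  0.137     ]
 [ 0.42471272 -0.32194514  0.137     ]]
caps scene on .137 [[ 0.42417814 -0.3178827   0.137     ]
 [ 0.42337259 -0.32598485  0.137     ]
 [ 0.46748986 -0.32211397  0.137     ]
 [ 0.46494255 -0.32939918  0.137     ]
 [ 0.50773634 -0.32956251  0.137     ]]
T [([0, 0, 21, 17, 169], array([9.4, 5.7])), ([0, 24, 15, 58, 463], array([ 8.6, 57. ])), ([18, 24, 3, 58, 121], array([19.3, 57.7]))]
T ends px [array([443.06383992, 209.85717509]), array([444.34483649, 291.15214225])] [array([ 0.54294356, -0.36350373,  0.148     ]), array([ 0.36840178, -0.36294174,  0.148     ])]
S [([0, 0, 19, 43, 333], array([ 5.2, 14.4])), ([52, 0, 34, 13, 231], array([73.6,  3.8])), ([22, 17, 27, 8, 33], array([34.9, 20.1]))]
S ends px [array([222.40927821, 338.96239287]), array([311.32971661, 327.57453223])] [array([ 0.36394007, -0.36973277,  0.148     ]), array([ 0.51792004, -0.30144449,  0.148     ])]
tray [[0.54486767 0.38074348 0.034     ]
 [0.52759107 0.24211379 0.034     ]
 [0.30390488 0.28110498 0.034     ]
 [0.32474855 0.41844385 0.034     ]]
charger [0.61505568 0.0430483  0.        ] 0.026267759492430875 0.25359853012312694
knob [ 0.57238409 -0.0080901   0.093     ] skirt px [[280.19856269 201.80103287]] [[368.92132108 227.64078417]]
back corners [[197.41269675 131.86590427]
 [311.23477139 128.45203937]]
bar ends [[284.37893581 195.20122062]
 [275.0058422  219.41269529]] [[372.81962987 221.61853336]
 [352.74258256 218.0040434 ]]
```

View pics/ov.png

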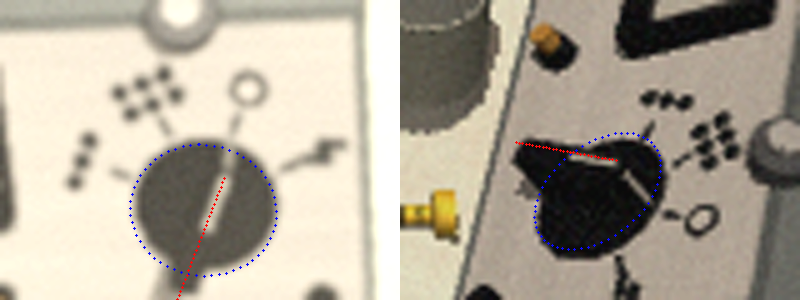

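The overlay fits the knob to 1–2 mm (actual about 1 mm further to -y), and the pointer lies at off. Extension from hand-read end pixels: top (441.3,215.6) and (444.6,286.4); scene (231.6,338.6) and (310,355.9).

```bash
cat > go.py <<'E'
from h import *
from scipy.spatial.transform import Rotation as Ro
def delta(target,Rt,st=None):
    """shift (mm, in present tool axes) and rotvec to target"""
    st=st or manip.sense(); Rc=Ro.from_euler('xyz',st['ee_rot'])
    return (Rc.inv().apply(np.array(target)-st['eef_pos'])*1000).round(1),(Rc.inv()*Rt).as_rotvec().round(3)
def down(yaw): return Ro.from_euler('xyz',[np.pi,0,yaw])
E
python3 - <<'E'
from go import *
T=load('top0');S=load('scene0')
t=[onz(T,p,.148) for p in((441.3,215.6),(444.6,286.4))]; s=[onz(S,p,.148) for p in((310,355.9),(231.6,338.6))]
for e in(t,s):
    d=e[0]-e[1]; print(e,np.linalg.norm(d),(e[0]+e[1])/2,np.arctan2(d[1],d[0]))
E
```

```text
[array([ 0.53048184, -0.35943692,  0.148     ]), array([ 0.37849865, -0.36366718,  0.148     ])] 0.15204205005656113 [ 0.45449025 -0.36155205  0.148     ] 0.027826566801171793
[array([ 0.53134606, -0.35615413,  0.148     ]), array([ 0.38036809, -0.36418391,  0.148     ])] 0.1511913600821595 [ 0.45585708 -0.36016902  0.148     ] 0.053135039698503195
```

```bash
python3 -c "
from go import *
print(delta([.453,-.361,.20],down(.035)))"
```

```text
(array([ 301.9, -180.2,   30.9]), array([-0.001,  0.   ,  0.315]))
```

Call:
drive_tool(series=[[[37,-22,0],[0,0,0],0],[[38,-23,0],[0,0,0],0],[[38,-23,4],[0,0,0],0],[[38,-23,4],[0,0,0],0],[[38,-23,4],[0,0,0],0],[[38,-22,4],[0,0,0],0],[[38,-22,4],[0,0,0],0],[[37,-22,4],[0,0,0],0]])

```text
time: 0.9
eef_pos: [0.4542, -0.3599, 0.2071]
ee_rot: [-3.141, 0.0, 0.35]
force: [0.1, 0.3, -0.3]
gripper_width: 0.0857
```

Call:
drive_tool(series=[[[0,0,0],[0,0,0.105],0],[[0,0,0],[0,0,0.105],0],[[0,0,0],[0,0,0.105],0],[[0,0,0],[0,0,0],0],[[0,0,0],[0,0,0],0]])

```text
time: 1.4
eef_pos: [0.4533, -0.3614, 0.2072]
ee_rot: [-3.141, 0.0, 0.038]
force: [0.0, 0.4, -0.2]
gripper_width: 0.0851
```

```bash
python3 -c "
from go import *
print(manip.sense()['joints'],delta([.453,-.361,.141],down(.035)))"
```

```text
[ 0.57577111  0.29616194 -0.01673654  1.84737651  0.0057752   0.99843602
 -0.97609716] (array([-0.3, -0.4, 66.2]), array([-0.   ,  0.   ,  0.003]))
```

Call:
drive_tool(series=[[[0,0,22],[0,0,0],0],[[0,0,22],[0,0,0],0],[[0,0,14],[0,0,0],0],[[0,0,7],[0,0,0],0.4],[[0,0,0],[0,0,0],0.6],[[0,0,0],[0,0,0],0.7],[[0,0,0],[0,0,0],0.8],[[0,0,0],[0,0,0],1]])

```text
time: 2.2
eef_pos: [0.4538, -0.3618, 0.1432]
ee_rot: [3.141, -0.001, 0.035]
force: [-4.1, 0.1, 12.0]
gripper_width: 0.0132
```

Call:
drive_tool(series=[[[0,0,0],[0,0,0],1],[[0,0,0],[0,0,0],1],[[0,0,0],[0,0,0],1],[[0,0,0],[0,0,0],1]])

```text
time: 2.6
eef_pos: [0.4537, -0.3618, 0.1433]
ee_rot: [3.141, -0.001, 0.035]
force: [-1.9, 0.5, 6.0]
gripper_width: 0.0139
```

Call:
drive_tool(series=[[[0,0,-6],[0,0,0],1],[[0,0,-12],[0,0,0],1],[[0,0,-20],[0,0,0],1],[[0,0,-20],[0,0,0],1],[[0,0,0],[0,0,0],1],[[0,0,0],[0,0,0],1]])

```text
time: 3.2
eef_pos: [0.4534, -0.3615, 0.2008]
ee_rot: [3.141, -0.001, 0.035]
force: [-0.6, 0.3, -1.8]
gripper_width: 0.0133
```

```bash
python3 - <<'E'
from h import *
s=snap('scene','s1');im=s['color'][:,:,::-1][270:420,190:360]; t=snap('top','t1')['color'][:,:,::-1][180:330,360:530]
cv2.imwrite('pics/c2.png',cv2.convertScaleAbs(cv2.resize(np.hstack([im,t]),None,fx=2.35,fy=2.35,interpolation=2),alpha=1.6))
print(manip.sense()['force'],manip.sense()['torque'])
E
```

```text
[ 0.05932296  0.53415352 -3.32579745] [-0.02654252  0.0379519   0.00027656]
```

View pics/c2.png

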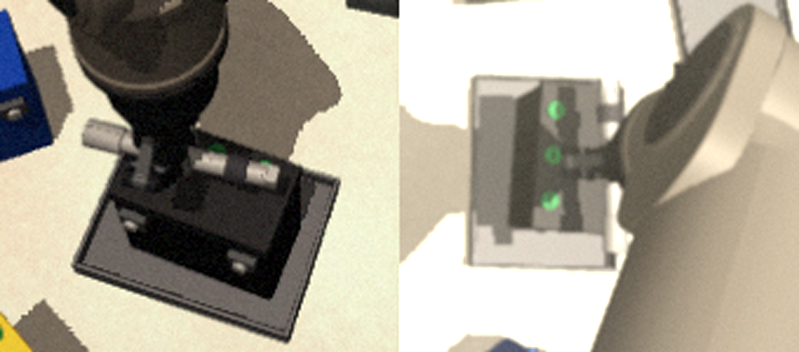

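The extension is held level at 0.20 m (about 3 N weight) and the battery has not moved. Next, carry it high over the bench to the tool tray.

Call:
drive_tool(series=[[[0,0,-30],[0,0,0],1],[[0,0,-45],[0,0,0],1],[[0,-25,-15],[0,0,0],1],[[0,-45,0],[0,0,0],1],[[0,-45,0],[0,0,0],1],[[0,-45,0],[0,0,0],1],[[0,-45,0],[0,0,0],1],[[0,-45,0],[0,0,0],1]])

```text
time: 4.1
eef_pos: [0.4439, -0.1099, 0.2897]
ee_rot: [-3.141, 0.001, 0.035]
force: [1.1, 0.6, -2.2]
gripper_width: 0.0131
```

Call:
drive_tool(series=[[[0,-45,0],[0,0,0],1],[[0,-45,0],[0,0,0],1],[[0,-45,0],[0,0,0],1],[[-2,-45,0],[0,0,0],1],[[-2,-45,0],[0,0,0],1],[[-2,-45,0],[0,0,0],1],[[-2,-45,0],[0,0,0],1],[[-2,-45,0],[0,0,0],1]])

```text
time: 4.9
eef_pos: [0.4214, 0.2493, 0.2898]
ee_rot: [3.141, 0.001, 0.034]
force: [1.3, -0.5, -2.7]
gripper_width: 0.0129
```

Call:
drive_tool(series=[[[0,-40,0],[0,0,0],1],[[0,-20,0],[0,0,0],1],[[0,0,0],[0,0,0.065],1],[[0,0,0],[0,0,0.065],1],[[0,0,0],[0,0,0.065],1],[[0,0,0],[0,0,0],1],[[0,0,0],[0,0,0],1]])

```text
time: 5.6
eef_pos: [0.4199, 0.3076, 0.2898]
ee_rot: [3.141, 0.001, -0.158]
force: [-0.2, -1.3, -2.2]
gripper_width: 0.0134
```

```bash
python3 - <<'E'
from go import *
print(delta([.420,.311,.08],down(-.162)))
s=snap('scene','s2')['color'][:,:,::-1]; t=snap('top','t2')['color'][:,:,::-1]
im=np.hstack([cv2.resize(s[60:240,250:430],(400,400),interpolation=2),cv2.resize(t[180:340,80:240],(400,400),interpolation=2)])
cv2.imwrite('pics/c3.png',cv2.convertScaleAbs(im,alpha=1.5))
E
```

```text
(array([ -0.3,  -3.5, 209.8]), array([0.   , 0.001, 0.004]))
```

View pics/c3.png

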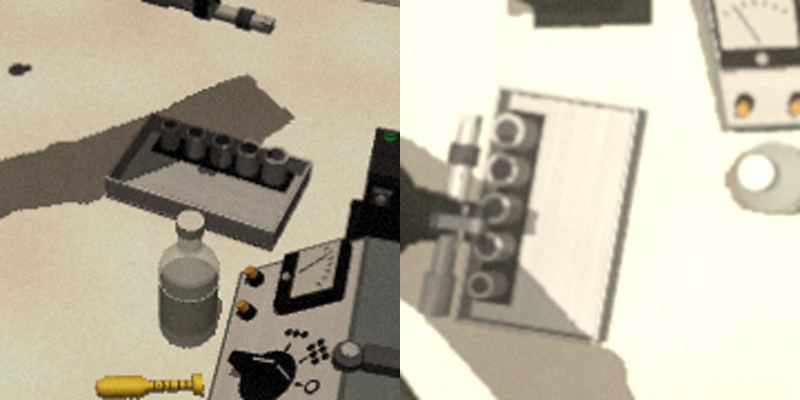

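The extension is parallel to the tray within about a degree. Parallax makes it look offset. Lowering.

Call:
drive_tool(series=[[[0,-3,40],[0,0,0],1],[[0,0,45],[0,0,0],1],[[0,0,45],[0,0,0],1],[[0,0,45],[0,0,0],1],[[0,0,35],[0,0,0],1],[[0,0,0],[0,0,0],1],[[0,0,0],[0,0,0],1]])

```text
time: 6.4
eef_pos: [0.4204, 0.3112, 0.081]
ee_rot: [3.141, 0.0, -0.159]
force: [0.9, 0.7, -1.7]
gripper_width: 0.0137
```

Call:
drive_tool(series=[[[0,0,20],[0,0,0],1],[[0,0,20],[0,0,0],1],[[0,0,15],[0,0,0],1],[[0,0,6],[0,0,0],1],[[0,0,3],[0,0,0],1],[[0,0,0],[0,0,0],1],[[0,0,0],[0,0,0],1]])

```text
time: 7.1
eef_pos: [0.4211, 0.3111, 0.0174]
ee_rot: [-3.14, -0.001, -0.16]
force: [-0.5, 0.3, -1.9]
gripper_width: 0.0138
```

Call:
drive_tool(series=[[[0,0,2],[0,0,0],1],[[0,0,2],[0,0,0],1],[[0,0,1],[0,0,0],1],[[0,0,1],[0,0,0],1],[[0,0,0],[0,0,0],1],[[0,0,0],[0,0,0],1]])

```text
time: 7.7
eef_pos: [0.4205, 0.3107, 0.0103]
ee_rot: [3.142, 0.0, -0.16]
force: [-0.2, 0.1, -1.1]
gripper_width: 0.0133
```

Call:
drive_tool(series=[[[0,0,0.5],[0,0,0],1],[[0,0,0],[0,0,0],0.7],[[0,0,0],[0,0,0],0.62],[[0,0,0],[0,0,0],0.62],[[0,0,0],[0,0,0],0.62],[[0,0,0],[0,0,0],0.62]])

```text
time: 8.3
eef_pos: [0.4206, 0.3107, 0.0098]
ee_rot: [-3.142, 0.0, -0.16]
force: [0.1, -0.5, -0.1]
gripper_width: 0.0322
```

Call:
drive_tool(series=[[[0,0,-10],[0,0,0],0.62],[[0,0,-20],[0,0,0],0.62],[[0,0,-40],[0,0,0],0.62],[[0,0,-45],[0,0,0],0.62],[[0,0,-50],[0,0,0],0.3],[[0,0,-50],[0,0,0],0],[[0,0,-50],[0,0,0],0],[[0,0,-20],[0,0,0],0]])

```text
time: 9.1
eef_pos: [0.4211, 0.3116, 0.3006]
ee_rot: [-3.137, -0.004, -0.16]
force: [0.2, 0.9, -0.6]
gripper_width: 0.0849
```

```bash
python3 - <<'E'
from go import *
up35=np.radians(35)
xv=np.array([np.cos(.026),np.sin(.026),0]);k=np.array([.5725,-.0095,.093])
nz=-np.sin(up35)*xv+[0,0,np.cos(up35)];up=np.cos(up35)*xv+[0,0,np.sin(up35)];lf=np.cross(nz,up)
for a in(-.393,1.178):
    px=np.cos(a)*up+np.sin(a)*lf
    for sgn in(1,-1):
        x=sgn*px; R=Ro.from_matrix(np.c_[x,np.cross(-nz,x),-nz]); print(a,sgn,R.as_euler('xyz').round(3),delta(k+.10*nz,R), k+.10*nz)
print(manip.sense()['joints'])
s=snap('scene','s3')['color'][:,:,::-1]
cv2.imwrite('pics/c4.png',cv2.convertScaleAbs(cv2.resize(s[90:250,280:480],(800,600),interpolation=2),alpha=1.5))
E
```

```text
-0.393 1 [-2.88  -0.558 -0.443] (array([143.7, 304. , 124.9]), array([0.17 , 0.582, 0.199])) [ 0.51516174 -0.01099113  0.1749152 ]
-0.393 -1 [2.88  0.558 2.699] (array([143.7, 304. , 124.9]), array([-0.847,  0.247, -2.81 ])) [ 0.51516174 -0.01099113  0.1749152 ]
1.178 1 [ 2.567 -0.221  1.27 ] (array([143.7, 304. , 124.9]), array([-0.315,  0.573, -1.321])) [ 0.51516174 -0.01099113  0.1749152 ]
1.178 -1 [-2.567  0.221 -1.872] (array([143.7, 304. , 124.9]), array([0.606, 0.332, 1.715])) [ 0.51516174 -0.01099113  0.1749152 ]
[-0.4319153   0.13646643 -0.36136829  1.8418237   0.05333391  1.16616595
 -2.54175728]
```

View pics/c4.png

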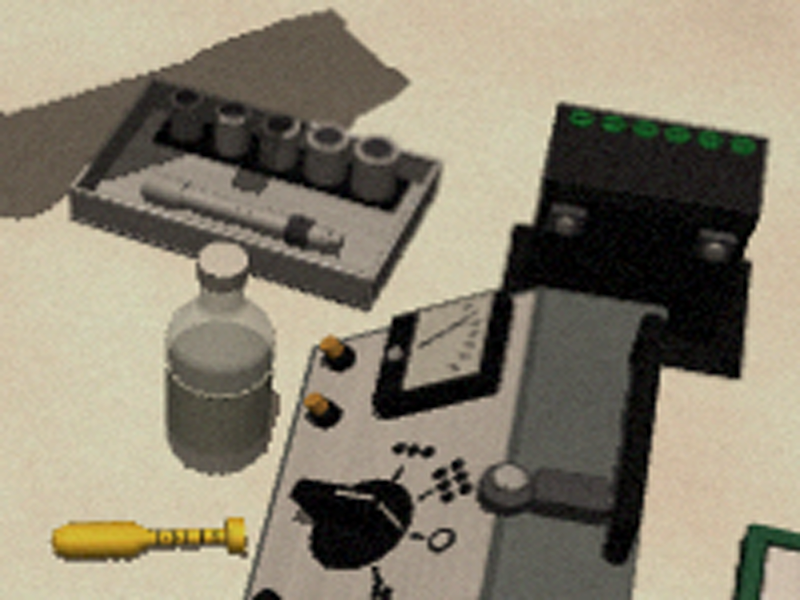

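The extension lies flat in the tray lane, clear of the sockets, and the fingers came away without force. Bottle, float and six-cell battery are unchanged. Now to the knob.

Call:
drive_tool(series=[[[11,39,0],[0,0,0],0],[[11,39,0],[0,0,0],0],[[11,39,0],[0,0,0],0],[[11,39,0],[0,0,0],0],[[11,39,0],[0,0,0],0],[[11,39,0],[0,0,0],0],[[11,39,0],[0,0,0],0],[[11,39,0],[0,0,0],0]])

```text
time: 9.95
eef_pos: [0.4571, -0.0129, 0.2953]
ee_rot: [-3.141, -0.0, -0.16]
force: [1.5, 0.2, 0.5]
gripper_width: 0.0858
```

Call:
drive_tool(series=[[[0,0,0],[0.034,0.116,0.04],0],[[0,0,0],[0.034,0.116,0.04],0],[[0,0,0],[0.034,0.116,0.04],0],[[0,0,0],[0.034,0.116,0.04],0],[[0,0,0],[0.034,0.116,0.04],0],[[0,0,0],[0,0,0],0],[[0,0,0],[0,0,0],0]])

```text
time: 10.65
eef_pos: [0.4572, -0.0115, 0.2953]
ee_rot: [-2.888, -0.552, -0.438]
force: [0.8, -1.1, 0.1]
gripper_width: 0.0858
```

```bash
cat > kn.py <<'E'
from go import *
import sys
up35=np.radians(35)
xv=np.array([np.cos(.026),np.sin(.026),0]);k=np.array([.5725,-.0095,.093])
nz=-np.sin(up35)*xv+[0,0,np.cos(up35)];up=np.cos(up35)*xv+[0,0,np.sin(up35)];lf=np.cross(nz,up)
a,h=map(float,sys.argv[1:]); px=np.cos(a)*up+np.sin(a)*lf
print(delta(k+h*nz,Ro.from_matrix(np.c_[px,np.cross(-nz,px),-nz])),manip.sense()['joints'].round(2))
E
python3 kn.py -.393 .1
```

```text
(array([-18.7,   8.4, 132.1]), array([0.006, 0.007, 0.002])) [ 0.01 -0.31 -0.15  2.38  0.06  0.47 -2.13]
```

Call:
drive_tool(series=[[[-3,2,22],[0.006,0.007,0.002],0],[[-4,2,22],[0,0,0],0],[[-4,2,22],[0,0,0],0],[[-4,1,22],[0,0,0],0],[[-4,1,22],[0,0,0],0],[[0,0,22],[0,0,0],0],[[0,0,0],[0,0,0],0],[[0,0,0],[0,0,0],0]])

```text
time: 11.45
eef_pos: [0.5019, -0.0113, 0.2037]
ee_rot: [-2.879, -0.557, -0.445]
force: [0.5, 0.4, 0.1]
gripper_width: 0.0858
```

```bash
python3 kn.py -.393 .014
```

```text
(array([ -5.1,   2.1, 117.2]), array([ 0.   ,  0.001, -0.002])) [-0.14 -0.07 -0.02  2.45  0.43  0.18 -2.49]
```

Approaching along the knob axis runs joint 4 (2.45) and joint 6 (0.18) into their limits, so an aligned grasp can't be reached. The three-dot mark lies next to the stop, so I can push the pointer end sideways with closed fingers and a milder tilt instead. It will snap in once past the last ridge. Backing off first.

Call:
drive_tool(series=[[[0,0,-20],[0,0,0],0],[[0,0,-25],[0,0,0],0],[[0,0,-25],[0,0,0],0.5],[[0,0,-25],[0,0,0],1],[[0,0,0],[0,0,0],1],[[0,0,0],[0,0,0],1]])

```text
time: 12.05
eef_pos: [0.447, -0.0137, 0.2824]
ee_rot: [-2.877, -0.56, -0.448]
force: [0.3, -0.3, -1.4]
gripper_width: 0.0283
```

```bash
cat > pu.py <<'E'
from go import *
import sys
up35=np.radians(35); tilt=.3; Z=np.array([0,0,1.])
xv=np.array([np.cos(.026),np.sin(.026),0]);k=np.array([.5725,-.0095,.093])
nz=-np.sin(up35)*xv+[0,0,np.cos(up35)];up=np.cos(up35)*xv+[0,0,np.sin(up35)];lf=np.cross(nz,up)
tx=np.cos(tilt)*xv+np.sin(tilt)*Z; tz=np.sin(tilt)*xv-np.cos(tilt)*Z
R=Ro.from_matrix(np.c_[tx,np.cross(tz,tx),tz])
u,l,h,dz=[float(v)/1000 for v in sys.argv[1:]]
st=manip.sense();p=st['eef_pos']-k
print('target',k+u*up+l*lf+h*nz+dz*Z,'now u,l,h',(np.array([p@up,p@lf,p@nz])*1000).round(1))
print(delta(k+u*up+l*lf+h*nz+dz*Z,R),st['joints'].round(2),st['force'].round(1))
E
python3 pu.py 23 -48 19 80
```

```text
target [ 0.58168772 -0.05727729  0.20175615] now u,l,h [  5.8  -0.9 227.2]
(array([ 76.1,  19. , 142.9]), array([-0.061, -0.309, -0.394])) [-0.21 -0.34  0.02  2.43  0.24  0.45 -2.31] [ 0.3 -0.3 -1.4]
```

Call:
drive_tool(series=[[[0,0,0],[-0.015,-0.077,-0.098],1],[[0,0,0],[-0.015,-0.077,-0.098],1],[[0,0,0],[-0.015,-0.077,-0.099],1],[[0,0,0],[-0.015,-0.077,-0.099],1],[[0,0,0],[0,0,0],1],[[0,0,0],[0,0,0],1]])

```text
time: 12.65
eef_pos: [0.4467, -0.0136, 0.2803]
ee_rot: [-3.14, -0.299, 0.024]
force: [-0.9, 0.0, 0.2]
gripper_width: -0.0001
```

```bash
python3 pu.py 23 -48 19 80
```

```text
target [ 0.58168772 -0.05727729  0.20175615] now u,l,h [  4.4  -0.8 225.6]
(array([104.8,  47.1, 114.4]), array([-0.001,  0.001, -0.002])) [-0.42 -0.21  0.25  2.23  0.13  0.82 -1.8 ] [-0.9  0.   0.2]
```

Call:
drive_tool(series=[[[20,9,20],[0,0,0],1],[[20,9,20],[0,0,0],1],[[20,9,20],[0,0,0],1],[[20,9,20],[0,0,0],1],[[20,9,20],[0,0,0],1],[[5,2,14],[0,0,0],1],[[0,0,0],[0,0,0],1],[[0,0,0],[0,0,0],1]])

```text
time: 13.45
eef_pos: [0.5807, -0.0574, 0.2028]
ee_rot: [-3.14, -0.298, 0.024]
force: [-0.3, 0.3, 0.3]
gripper_width: -0.0001
```

```bash
python3 pu.py 23 -48 19 0; python3 - <<'E'
from h import *
s=snap('scene','s4')['color'][:,:,::-1]
cv2.imwrite('pics/c5.png',cv2.convertScaleAbs(cv2.resize(s[130:310,310:490],(600,600),interpolation=2),alpha=1.6))
E
```

```text
target [ 0.58168772 -0.05727729  0.12175615] now u,l,h [ 68.7 -48.1  85.9]
(array([-22.9,   0. ,  77.8]), array([-0.001,  0.002, -0.002])) [-0.36  0.17  0.4   2.09 -0.14  0.61 -1.43] [-0.3  0.3  0.3]
```

View pics/c5.png

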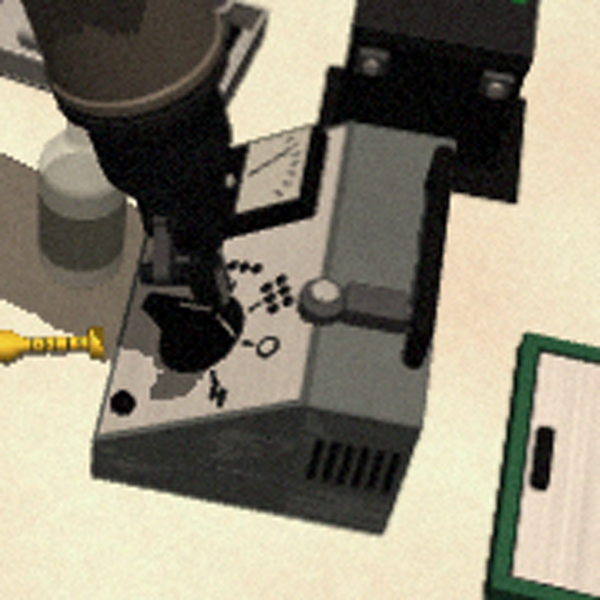

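The hand is above the panel, right of the knob, with the path down clear and the pointer still at off. Descending.

Call:
drive_tool(series=[[[-5,0,16],[0,0,0],1],[[-5,0,16],[0,0,0],1],[[-5,0,16],[0,0,0],1],[[-4,0,15],[0,0,0],1],[[-4,0,15],[0,0,0],1],[[0,0,0],[0,0,0],1],[[0,0,0],[0,0,0],1]])

```text
time: 14.2
eef_pos: [0.5827, -0.0569, 0.1229]
ee_rot: [-3.14, -0.3, 0.025]
force: [-0.5, -0.7, 0.8]
gripper_width: 0.0001
```

```bash
python3 pu.py 25 0 19 0
```

```text
target [ 0.58207761 -0.00925093  0.1229033 ] now u,l,h [ 24.5 -47.6  19.4]
(array([  0.6, -47.6,   0.3]), array([-0.002,  0.   , -0.001])) [-0.29  0.29  0.33  2.15 -0.26  0.43 -1.31] [-0.5 -0.7  0.8]
```

Reached without contact. Now push left in small rows.

Call:
drive_tool(series=[[[0,-5,0],[0,0,0],1],[[0,-5,0],[0,0,0],1],[[0,-5,0],[0,0,0],1],[[0,-5,0],[0,0,0],1],[[0,-4,0],[0,0,0],1],[[0,0,0],[0,0,0],1]])

```text
time: 14.8
eef_pos: [0.5829, -0.0325, 0.1226]
ee_rot: [-3.141, -0.301, 0.026]
force: [1.7, -3.3, 2.5]
gripper_width: 0.0
```

Call:
drive_tool(series=[[[0,-4,0],[0,0,0],1],[[0,-4,0],[0,0,0],1],[[0,-4,0],[0,0,0],1],[[0,-4,0],[0,0,0],1],[[0,0,0],[0,0,0],1]])

```text
time: 15.3
eef_pos: [0.5841, -0.0165, 0.1235]
ee_rot: [-3.14, -0.304, 0.026]
force: [8.2, -2.9, 5.4]
gripper_width: 0.0003
```

```bash
python3 pu.py 25 0 19 0;  python3 - <<'E'
from h import *
s=snap('scene','s5')['color'][:,:,::-1]
cv2.imwrite('pics/c6.png',cv2.convertScaleAbs(cv2.resize(s[180:270,330:420],(500,500),interpolation=2),alpha=1.8,beta=10))
E
```

```text
target [ 0.58207761 -0.00925093  0.1229033 ] now u,l,h [26.8 -7.3 18.5]
(array([-1.9, -7.3,  0.1]), array([-0.001, -0.004,  0.   ])) [-0.4   0.29  0.36  2.16 -0.22  0.42 -1.43] [ 8.2 -2.9  5.4]
```

View pics/c6.png

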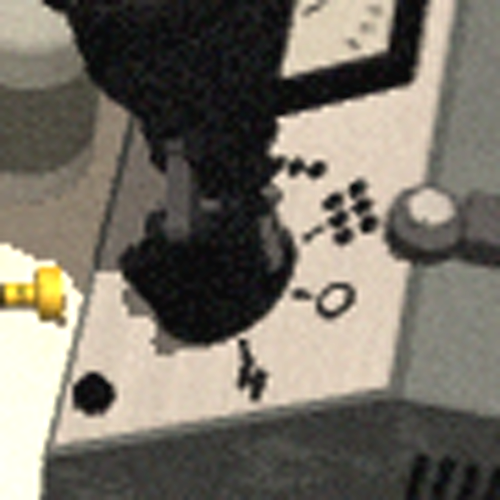

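The hand hides the knob, but the reaction force (8 N up-panel) fits a bar already leaning left at about 0.84 rad. Carrying on to about 1.15.

Call:
drive_tool(series=[[[0,-3,0],[0,0,0],1],[[-1,-3,0],[0,0,0],1],[[-1,-2,0],[0,0,0],1],[[0,0,0],[0,0,0],1],[[0,0,0],[0,0,0],1]])

```text
time: 15.85
eef_pos: [0.5791, -0.0088, 0.1212]
ee_rot: [-3.14, -0.298, 0.027]
force: [-0.8, -0.2, 0.7]
gripper_width: -0.0
```

```bash
python3 pu.py 25 0 19 0
```

```text
target [ 0.58207761 -0.00925093  0.1229033 ] now u,l,h [21.6  0.6 19.3]
(array([ 3.3,  0.6, -0.8]), array([-0.001,  0.002,  0.   ])) [-0.42  0.29  0.37  2.17 -0.21  0.42 -1.45] [-0.8 -0.2  0.7]
```

The force vanished, so the knob has snapped on. Backing off to the right and up, then looking.

Call:
drive_tool(series=[[[3,6,0],[0,0,0],1],[[3,6,0],[0,0,0],1],[[5,0,-20],[0,0,0],1],[[0,0,-40],[0,0,0],1],[[0,0,-45],[0,0,0],1],[[0,0,-45],[0,0,0],1],[[0,45,-20],[0,0,0],1],[[0,45,0],[0,0,0],1]])

```text
time: 16.65
eef_pos: [0.5435, -0.1131, 0.2908]
ee_rot: [-3.139, -0.305, 0.028]
force: [-0.3, -0.0, -0.7]
gripper_width: -0.0003
```

Call:
drive_tool(series=[[[-10,45,0],[0,0,0],1],[[-10,45,0],[0,0,0],1],[[0,45,0],[0,0,0],1],[[0,45,0],[0,0,0],1],[[0,0,0],[0,0,0],1],[[0,0,0],[0,0,0],1]])

```text
time: 17.25
eef_pos: [0.5277, -0.2945, 0.2805]
ee_rot: [-3.141, -0.298, 0.023]
force: [0.3, 0.4, -0.5]
gripper_width: 0.0
```

```bash
python3 - <<'E'
from h import *
s=snap('scene','s6')['color'][:,:,::-1]; t=snap('top','t6')['color'][:,:,::-1]
cv2.imwrite('pics/c7.png',cv2.convertScaleAbs(np.hstack([cv2.resize(s[100:280,290:470],(400,400),interpolation=2),cv2.resize(t[100:320,90:310],(400,400),interpolation=2)]),alpha=1.6,beta=10))
S0=load('scene0')['color'][:,:,::-1]
d=cv2.absdiff(cv2.GaussianBlur(S0,(5,5),0),cv2.GaussianBlur(s,(5,5),0)).max(2)
for n,(x,y,w,h) in dict(b6=(405,115,75,75),bottle=(315,150,40,70),float_=(288,222,58,22),terminal=(395,205,45,25)).items(): print(n,(d[y:y+h,x:x+w]>30).mean().round(3))
print(manip.sense()['force'])
E
```

```text
b6 0.0
bottle 0.018
float_ 0.475
terminal 0.0
[-0.04607962  0.19474194 -1.13396528]
```

View pics/c7.png

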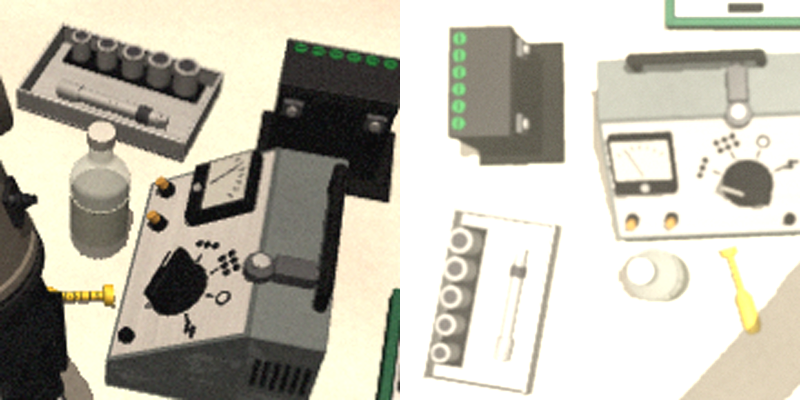

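The pointer's white line now points left, toward the three dots. Bottle, float and batteries stand as before; the float difference is only the arm hiding it. Checking the line's angle against projection.

```bash
python3 - <<'E'
from h import *
T=load('t6');up35=np.radians(35);xv=np.array([np.cos(.026),np.sin(.026),0]);k=np.array([.5725,-.0095,.093])
nz=-np.sin(up35)*xv+[0,0,np.cos(up35)];up=np.cos(up35)*xv+[0,0,np.sin(up35)];lf=np.cross(nz,up)
x0,y0=260,185; g=cv2.cvtColor(T['color'],cv2.COLOR_RGB2GRAY)[y0:y0+40,x0:x0+40].astype(int)
yy,xx=np.mgrid[y0:y0+40,x0:x0+40]; pc=proj(T,k+.02*nz)[0]
m=((g>95)&(np.hypot(xx-pc[0],yy-pc[1])<11)).astype(np.uint8)
n,l,st,c=cv2.connectedComponentsWithStats(m); print(pc,st[1:].tolist())
for i in range(1,n):
    if st[i,4]<6: continue
    q=np.column_stack([xx[l==i],yy[l==i]]).astype(float); o=[]
    for z in q:
        cc,d=ray(T,z); p=cc+d*(((k+.037*nz-cc)@nz)/(d@nz))-k; o.append([p@up,p@lf])
    o=np.array(o)*1000; v=np.linalg.svd(o-o.mean(0))[2][0]; v*=np.sign(v[1])
    print('u,l mean',o.mean(0).round(1),'line angle',np.arctan2(v[1],v[0]).round(3))
E
```

```text
[280.51888989 204.33723883] [[10, 18, 9, 5, 24], [12, 26, 16, 5, 26]]
u,l mean [ 7.  13.3] line angle 1.156
u,l mean [-14.6   2.9] line angle 1.385
```

The line angle is 1.156 rad, against the mark's 1.178, so it is seated at three dots. A last check that the three-cell battery did not move, then hand in.

```bash
python3 - <<'E'
from h import *
for fn in('scene0','s3'):
    s=load(fn); hsv=cv2.cvtColor(s['color'],cv2.COLOR_RGB2HSV); m=cv2.inRange(hsv,(45,80,40),(85,255,255))[315:378,225:325]
    print(fn,np.argwhere(m).mean(0).round(1) if m.any() else None,m.sum()//255)
print(manip.sense()['force'],manip.sense()['qvel'].round(3)); job.sign_off()
E
```

```text
scene0 [19.7 57.4] 153
s3 [19.5 56.9] 148
[-0.04607962  0.19474194 -1.13396528] [-0.017 -0.01  -0.003  0.003  0.001 -0.001 -0.001]
the job is handed in; nothing more can be done
```

The charger is set for the three-cell battery standing in the drip tray, and the job is handed in at about 17 s of the 61 s allowed. No verdict is reported.

- **Extension:** I lifted it off the battery lid, laid it in the free lane of the tool tray and let it go. The last pictures show it lying flat and clear of the sockets.
- **Selector:** I turned it from off to three dots. In the top picture the pointer line measures 1.156 rad, against 1.178 for the mark. A grasp along the knob's axis failed because joints 4 and 6 ran into their limits. I pushed the pointer over with closed fingers instead, and it snapped in.
- **Everything else:** The three-cell battery's caps moved less than 1 pixel between the start and after the extension was placed. I did not re-measure it after turning the knob, but the arm stayed well above it. The six-cell battery and lead terminal show no change, and the bottle almost none. My picture check on the float flagged a large change, because the arm hid it in that view; the top view shows it in place.
- **Arm:** It ended in free air, at about 0.28 m up, touching nothing. The remaining force reading of about 1 N is like the offsets seen in free motion.

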